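Rest the instrument pan and show the leg gauge to the camera

TASK

Slide the long-handled steel pan across the hotplate, without lifting it, from the ringed heating place to the middle of the square resting place and let go of it. Then draw the flat notched leg gauge up out of the pan and hold it still in the air for the inspection camera: upright as it stood, directly over the round mark on the stand's foot, the middle of its notched part at the height of the lens, a flat face square to the lens. Finish while still holding it there; the other instruments stay in the pan, and nothing else on the bench is disturbed.

Things in the scene. Friction and masses are not known exactly. Their poses are not given: they have to be found in the camera images.
- pan: Loose steel pan, 0.45-0.75 kg, 130 mm diameter, 60 mm high. Origin: centre of its underside. Straight bar handle along its -x (roughly towards the robot): 16 mm wide, 10 mm thick, middle line 45 mm above the underside, ending 167 mm from the pan's axis, free below. A grey block fixed inside (74 mm square, top 40 mm above the underside) holds the instruments upright. The pan stays where it is left.
- hob: Fixed bench hotplate, 300 mm (its x) by 500 mm (its y), smooth level black top 50 mm above its origin, which is the centre of its underside on the bench. Two knobs on its front edge are not used.
- heat_mark: Heating place: two thin concentric light circles (diameters 170 and 100 mm) drawn on the hotplate's top, at the left or the right. Origin at their centre, on the top surface. The pan starts here.
- rest_mark: Resting place: thin light square outline, 176 mm outside, drawn on the hotplate's top beside the circles, about 230 mm from them. Origin at its centre, on the top surface; z up.
- gauge: Loose aluminium leg gauge, 90 g: flat plate 8 mm thick (x), 36 wide (y), 125 tall (z). Origin: middle of its lower end. Notches in the +y edge of the lower 83 mm; the top 42 mm is a plain grip. Stands in a loose slot, axes as the pan's, origin 5 mm above the pan's underside and 12 mm to the pan's -y; it is the tallest thing in the pan (top 130 mm up). Lift it 60 mm to clear the pan.
- gauge_mid (a point): Point of the gauge to be shown, the middle of its notched part: on the plate's middle plane and middle line, 45 mm above its lower end (80 mm below its top). Axes as the gauge.
- probe: Loose round steel rod with a ball head, 8 mm thick, 87 mm long, standing in a hole of the pan's block at 20 mm along the pan's x and 25 mm along its y; top 92 mm above the pan's underside. Origin at its lower end. Leave it in the pan.
- pin: Loose round steel rod with a dark cylindrical head, 8 mm thick, 80 mm long, in the hole at -20 mm along the pan's x and 25 mm along its y; top 85 mm above the pan's underside. Origin at its lower end. Leave it in the pan.
- stand: Fixed stand of the inspection camera. Origin: on the bench right below the middle of the round mark (circle 50 mm across with a dot) on its 8 mm thick foot plate. The plate reaches from 65 mm on the -x side of the mark to 205 mm on the +x side, 120 mm wide; the column (24 mm thick, 340 mm tall) stands 185 mm from the mark along +x.
- camera: Camera on the column, at a height that differs from start to start (lens 200 to 270 mm above the bench). Origin: centre of the lens glass, 130 mm from the mark's axis along the stand's +x. The lens looks level along its -x, over the mark. Housing 54 x 54 mm, 65 mm long behind the glass.
- view (a point): Viewing point: 130 mm straight in front of the lens (along its -x), at lens height and exactly above the round mark. Axes as the camera: x is the lens axis, z up.
- bottle: Loose white sample bottle with cap, 52 mm diameter, 120 mm tall, origin at the centre of its underside. Leave alone.
- jar: Loose lidded glass jar, 60 mm diameter, 75 mm tall, origin at the centre of its underside. Leave alone.
- bowl: Loose steel bowl, 110 mm diameter, 45 mm tall, origin at the centre of its underside. Leave alone.
- beaker: Loose clear beaker, 64 mm diameter, 85 mm tall, origin at the centre of its underside. Leave alone.
- tweezers: Loose plastic tweezers, 115 mm long, 6 mm thick, lying on the bench, origin at the middle of the underside. Leave alone.

How it is judged (in metres and radians):
On the way, in this order (a step that is already met when the one before it is completed fails the run):
1. the pan stands in the middle of the square resting place, let go, with the gauge still in it (horizontal distance between pan and rest_mark below 0.02 m and z of pan in the frame of hob below 0.055 m and angle between pan's own z axis and vertical below 0.06 rad and linear speed of pan below 0.01 m/s and contact force between the fingers and pan below 0.1 N and z of gauge in the frame of pan below 0.02 m), for 0.2 s.
2. the gauge is drawn clear of the pan (z of gauge in the frame of pan above 0.065 m and contact force between gauge and pan below 0.05 N and contact force between the fingers and gauge above 1 N), for 0.1 s.
At the end, for the whole second after the job is handed in: Gauge held by the fingers alone, still: shown point within 25 mm of the viewing point sideways and in height, notches down, upright within 0.17 rad, a flat face square to the lens within 0.2 rad. Pan let go, upright on the hotplate within 25 mm of the square's centre, both rods in it (horizontal distance between gauge_mid and view below 0.025 m and z of gauge_mid in the frame of view between -0.025 and 0.025 m and angle between gauge's own z axis and vertical below 0.17 rad and angle between the x axis of gauge and the x axis of view, either way round below 0.2 rad and linear speed of gauge below 0.02 m/s and angular speed of gauge below 0.15 rad/s and contact force between the fingers and gauge above 1 N and contact force between gauge and pan below 0.05 N and contact force between gauge and stand below 0.05 N and horizontal distance between pan and rest_mark below 0.025 m and z of pan in the frame of hob below 0.055 m and angle between pan's own z axis and vertical below 0.06 rad and z of each of probe, pin in the frame of pan below 0.03 m and horizontal distance between each of probe, pin and pan below 0.06 m); the arm keeps its last pose, push and grip.
It fails at once if the pan is lifted off the hotplate (over 10 mm) or tipped (z of pan in the frame of hob above 0.06 m or angle between pan's own z axis and vertical above 0.15 rad).
It fails at once if the bottle, jar, bowl, beaker or tweezers is moved over 30 mm, or the camera over 10 mm (distance of any of bottle, jar, bowl, beaker, tweezers from where it was at the start of the episode above 0.03 m or distance of camera from where it was at the start of the episode above 0.01 m).
It also fails if it takes over 48 s, if anything falls off the work surface, if the arm or the gripper's body presses on something with over 40 N, if the wrist force passes 120 N, or if a joint passes its speed limit or range.

ROBOT

A 6-joint arm with a two-finger parallel gripper is mounted at the origin on the work surface. World frame = base frame: x ahead of the robot, y to its left, z up, the work surface at z = 0. Lengths are in mm, angles in rad, forces in N, time in s.
With the tool pointing down it reaches from about 275 to 1000 mm from the base axis. Payload 8.4 kg.
Tool frame: the origin (TCP) lies on the mounting face of the last link; the fingertips stand 173 mm ahead of it and the grasp point (between the pads) lies 155 mm ahead of it; z points along the fingers, y is the line along which they close (so a half turn about z gives the same grasp; the last joint's range is limited). The gripper opens to 85 mm and grips with 20 to 120 N. Pads are 22 mm wide; open, the fingers measure 114 mm over their backs; the gripper's body (76 mm by 85 mm) begins 54 mm behind the grasp point. The pads swing forward as they close: fully open they stand 13 mm farther back than shut.
Start: joints at [1.342, 0.353, 1.633, -0, 1.155, -0.002], TCP at [140.536, 608.998, 404.681] pointing down, gripper open.
Joint ranges: [-2.63, 2.63], [-0.92, 2.1], [0.06, 2.66], [-1.3, 4.44], [0, 2.69], [-3.02, 3.02]. Speed limits (rad/s): [2.22, 2.22, 2.79, 3.14, 3.14, 3.14].

INTERFACE

Orientations are given as [roll, pitch, yaw] about the fixed x, y, z axes, in that order (R = Rz(yaw) Ry(pitch) Rx(roll)).
In Python, from rig import r gives the robot as it stands.
- The arm moves only by the tool apply_moves, never from a script. Its argument "deltas" is a list of rows, each an object with "claw": the gripper command: -1 is fully open, 1 is shut, values between are in proportion; "delta_pos": the shift along the tool's x, y, z in cm, a list of three; "yaw": the turn about the tool's z in rad. In form: [{"claw": claw, "delta_pos": [tx, ty, tz], "yaw": yaw}, ...]. A call has 1 to 8 rows; each row shifts and turns the commanded pose from where the row before left it, along the tool's axes as they then stand; what a row does not reach is not made up. A row lasts 1/8 s, in which the tool goes at most 62.5 mm and 10.7 degrees, less where a joint would pass 70% of its speed; a pose out of reach is approached as far as the arm can. A call with a gripper value outside its range is refused whole. The fingers move at their own pace and stop on an object; "grip_force" is the grip in N (left out, the last holds). Time passes only in rows, so rows that do not move let the fingers close. It gives the time, the measured TCP pose, the force, the opening and the grip force at its end, in the units of the state.
- r.sense(): the state, without advancing time (a new reading comes with each control period).
- r.grab_frame(name): name is "scene" or "top"; returns a dict with "img" (384x512x3 uint8, blue, green, red), "z_map" (384x512 float32, mm along the optical axis (not along the pixel's ray), 0 where there is no reading), "fx", "fy", "cx", "cy" (pixels), "eye" and "rotation" of the camera in the world. Camera axes: x right, y up, looking along -z (the intrinsics and any distortion apply to the point x, -y, -z); pixel columns grow to the right and rows downward; lengths in mm; the calibration is good to about 2 mm. A picture is of the moment at which its call begins.
- r.sign_off(): hands the job in; it is judged then, once.
The state is a dict: "clock": time; "qpos": joint angles; "qvel": joint speeds; "joint_efforts": joint torques, N m; "eef_pos": TCP position; "tcp_rot": TCP orientation; "contact_force": force on the tool from outside, world axes, zero at the start; "wrist_torque": the same for the moment, N m; "opening": opening from 0.0 (shut) to 1.0 (fully open); "grasp_force": force on a finger pad.
Only numpy, scipy, OpenCV 4.12 (cv2) and the standard library are available. Lean on these libraries where they do the work, as an engineer would, in place of code of your own. Each camera call takes 0.05 s, during which the arm holds its last target. There are 200 camera calls.

## Working session

There is one attempt and no reset: what is moved stays moved. The work goes in short steps, Python scripts to look and compute and a tool call to move; the robot and the scene stay as the last step left them, time stands still between calls to the robot, and variables do not carry over. Pictures are saved under pics/ and viewed, at most 10 in all, crops included, and the job is handed in when it is done.

Besides the shell and the picture viewer there is one more tool, called after "Emit:" as a command line: name --argument value ..., lists and objects as JSON in quotes. apply_moves: Moves the arm, as the interface text tells. Its arguments: {"type":"object","properties":{"deltas":{"type":"array"},"grip_force":{"type":"number"}},"required":["deltas"]}

```bash
mkdir -p pics
cat > h.py <<'E'
from rig import r
import numpy as np, cv2
np.set_printoptions(precision=1,suppress=True)
def save(name,path):
    f=r.grab_frame(name); cv2.imwrite(path,f["img"]); np.savez(path[:-4]+".npz",**{k:np.array(v) for k,v in f.items()}); return f
def load(path): return dict(np.load(path))
def dirs(f,u,v):
    d=np.array([(u-f["cx"])/f["fx"],-(v-f["cy"])/f["fy"],-np.ones_like(np.asarray(u,float))]); return np.array(f["rotation"])@d
def plane(f,u,v,z):
    d=dirs(f,u,v); e=np.array(f["eye"]); return e+d*(z-e[2])/d[2]
def pt(f,u,v):
    return np.array(f["eye"])+dirs(f,u,v)*f["z_map"][int(v),int(u)]
E
python3 - <<'E'
from h import *
for n in("scene","top"):
    f=save(n,f"pics/{n}0.png"); print({k:v for k,v in f.items() if k not in("img","z_map")})
a=[cv2.imread(f"pics/{n}0.png") for n in("scene","top")]
print(r.sense())
E
```

```text
{'fx': 407.60018377762697, 'fy': 407.60018377762697, 'cx': 257.28679137112897, 'cy': 192.3343291760453, 'eye': array([1005.6, -503. , 1149.3]), 'rotation': array([ 0.6, -0. ,  0.8])}
{'fx': 355.5404949161254, 'fy': 355.5404949161254, 'cx': 251.03412282135426, 'cy': 188.97560087810533, 'eye': array([ 400.8,  -74.2, 1345.8]), 'rotation': array([ 0.1,  0. , -1.5])}
{'clock': 0.1, 'qpos': array([ 1.3,  0.4,  1.6, -0. ,  1.2, -0. ]), 'qvel': array([ 0., -0., -0.,  0.,  0.,  0.]), 'joint_efforts': array([ -0. , -60.6, -34.3,   0. ,   0. ,  -0. ]), 'eef_pos': array([140.5, 608.8, 404. ]), 'tcp_rot': array([-3.1,  0. ,  2.9]), 'contact_force': array([-0.2, -0.4,  0.1]), 'wrist_torque': array([-0. , -0. , -0.1]), 'grasp_force': 0.0, 'opening': 0.9990758920575344}
```

View pics/scene0.png

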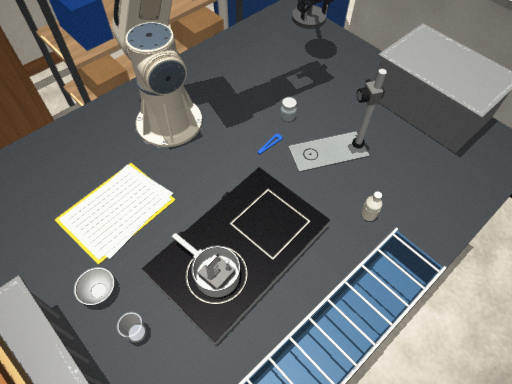

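View pics/top0.png

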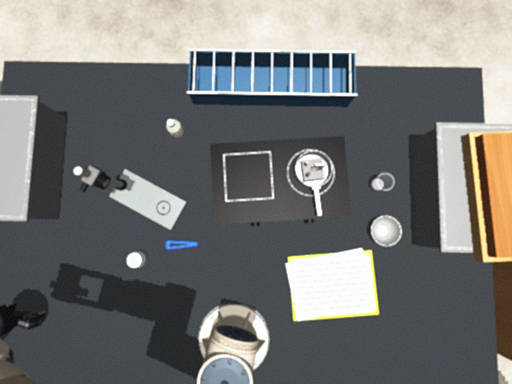

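The scene view has the pan at (217,270), the square at (270,223), the stand mark at (310,154) and the camera at (370,92). In the top view the pan is at (313,170) with its handle tip at (319,214), the square at (248,176), the mark at (163,208) and the camera near (122,182).

```bash
cat >> h.py <<'E'
from scipy.spatial.transform import Rotation as Ro
def dirs(f,u,v):
    u=np.asarray(u,float);v=np.asarray(v,float)
    d=np.array([(u-f["cx"])/f["fx"],-(v-f["cy"])/f["fy"],-np.ones_like(u)])
    return (Ro.from_euler("xyz",f["rotation"]).as_matrix()@d).T
def plane(f,u,v,z):
    d=dirs(f,u,v); e=np.array(f["eye"]); return e+d*((z-e[2])/d[...,2])[...,None]
def cloud(f):
    v,u=np.mgrid[0:384,0:512]
    d=dirs(f,u.ravel(),v.ravel()); return (np.array(f["eye"])+d*f["z_map"].ravel()[:,None]).reshape(384,512,3)
E
python3 - <<'E'
from h import *
for n in("top","scene"):
    f=load(f"pics/{n}0.npz"); P=cloud(f); g=cv2.cvtColor(f["img"],cv2.COLOR_BGR2GRAY); z=P[...,2]
    print(n)
    # square corners
    boxes={"top":(215,145,280,207),"scene":(225,183,315,262)}[n]
    x0,y0,x1,y1=boxes; m=np.zeros_like(g); m[y0:y1,x0:x1]=(g[y0:y1,x0:x1]>110)
    c=max(cv2.findContours(m,0,2)[0],key=cv2.contourArea); R=cv2.approxPolyDP(cv2.convexHull(c),5,True)[:,0]
    q=plane(f,R[:,0],R[:,1],50); print("sq",R.tolist(),q[:,:2].tolist(),q.mean(0), np.linalg.norm(q-np.roll(q,1,0),axis=1))
    # handle & pan points by height
    u,v={"top":(313,172),"scene":(217,270)}[n]
    w=(slice(v-60,v+60),slice(u-60,u+60)); Q=P[w].reshape(-1,3)
    for lo,hi in((85,95),(95,108),(108,118),(125,140),(140,160),(165,190)):
        s=Q[(Q[:,2]>lo)&(Q[:,2]<hi)]
        if len(s): print(lo,hi,len(s),s.min(0),s.max(0),np.median(s,0))
    # mark
    print("mark",plane(f,*{"top":(163,208),"scene":(310.5,154)}[n],8))
    # stand points
    u,v={"top":(110,185),"scene":(365,100)}[n]
    Q=P[v-45:v+45,u-50:u+30].reshape(-1,3)
    for lo in range(150,380,15):
        s=Q[(Q[:,2]>lo)&(Q[:,2]<=lo+15)]
        if len(s): print(lo,len(s),s.min(0),s.max(0),np.median(s,0))
    crop={"top":(70,130,340,230),"scene":(150,60,390,310)}[n]
    a,b,c_,d=crop; im=cv2.resize(f["img"][b:d,a:c_],None,fx={"top":2.9,"scene":2.3}[n],fy={"top":2.9,"scene":2.3}[n],interpolation=cv2.INTER_CUBIC); cv2.imwrite(f"pics/{n}_crop.png",im)
E
```

```text
top
sq [[271, 151], [274, 198], [226, 202], [222, 155]] [[688.1658323245908, -127.05483667049731], [513.4820755460572, -140.6536707177916], [495.2456243204051, 34.45226506479966], [669.6434064310629, 54.39968438694393]] [591.6 -44.7  50. ] [182.4 175.2 176.1 175.5]
85 95 354 [ 453.1 -337.6   85. ] [ 679.5 -215.5   95. ] [ 613.3 -276.1   90.7]
95 108 250 [ 452.8 -340.2   95. ] [ 681.9 -213.6  108. ] [ 546.7 -292.   100.9]
108 118 106 [ 546.2 -339.9  108. ] [ 681.8 -213.1  116.1] [ 616.3 -275.1  110.2]
125 140 25 [ 590.9 -305.9  125.6] [ 639.3 -244.2  139.7] [ 602.2 -254.6  136. ]
140 160 18 [ 614.3 -300.9  140.3] [ 638.6 -247.   156.2] [ 617.7 -270.7  145.6]
165 190 35 [ 614.1 -304.6  166.4] [ 625.6 -269.3  185.4] [ 618.5 -288.1  181.6]
mark [470.7 275.3   8. ]
225 7 [521.  390.5 231.1] [584.2 431.  239.8] [565.7 402.4 236.7]
240 29 [516.5 381.6 240.5] [573.2 451.5 253.9] [536.5 391.6 248.8]
255 119 [505.2 381.  255.1] [582.2 468.7 269.9] [526.5 414.9 262.8]
270 281 [520.3 383.4 270. ] [584.5 459.2 284.9] [544.9 417.  280.7]
285 39 [533.2 402.9 285. ] [576.  450.1 299.5] [555.  428.1 
[... 1155 characters left out ...]
6 195. ] [469.1 667.7 190.3]
195 106 [415.7 426.7 195.2] [568.  708.  209.2] [456.4 673.4 198.3]
210 1 [565.8 436.5 210.6] [565.8 436.5 210.6] [565.8 436.5 210.6]
225 34 [522.  392.  227.9] [585.7 434.1 240. ] [569.9 409.1 236.4]
240 84 [516.3 382.7 240. ] [583.4 456.6 254.6] [565.4 405.8 248.2]
255 127 [504.9 383.1 255.4] [583.2 472.5 269.9] [555.1 405.2 262.6]
270 226 [522.3 382.5 270.1] [584.1 451.4 284.9] [548.2 418.2 278.7]
285 34 [538.8 416.1 285.1] [569.2 441.1 299.9] [561.7 431.7 292. ]
300 30 [547.  428.7 300.6] [569.2 442.3 315. ] [562.1 432.6 308.3]
315 34 [548.4 427.8 315.8] [568.4 452.5 329.3] [560.2 432.1 323. ]
330 53 [545.1 428.  330.7] [568.3 453.6 342.1] [558.1 439.4 337.6]
```

View pics/top_crop.png

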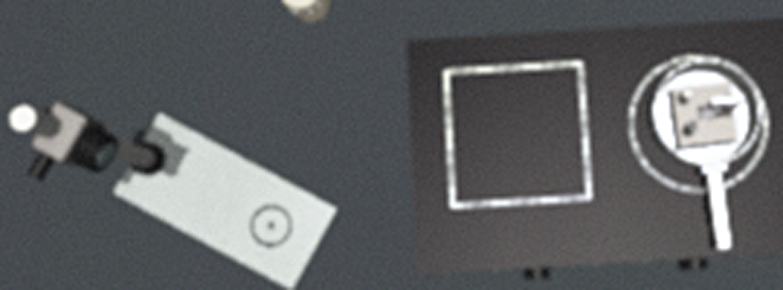

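View pics/scene_crop.png

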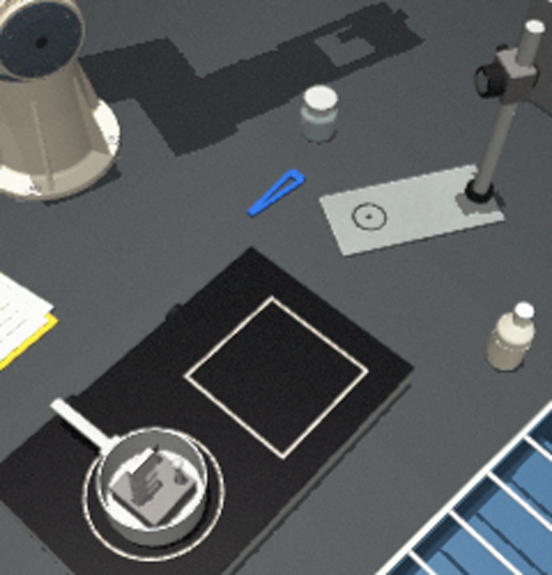

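The close-ups show the gauge slot on the pan's far-right side, the handle running to (725,245) in the top crop, and the mark at (270,226). The camera stands over the foot at upper left.

```bash
cat >> h.py <<'E'
def go(target,yaw=None,off=155):
    """rows needed to bring grasp point to target(world mm), tool-y axis at world yaw (mod pi)"""
    s=r.sense(); R=Ro.from_euler("xyz",s["tcp_rot"]).as_matrix(); p=np.array(s["eef_pos"])
    d=R.T@(np.array(target)-(p+R[:,2]*off)); ty=np.arctan2(R[1,1],R[0,1])
    print("clock",s["clock"],"grasp",p+R[:,2]*off,"ty deg",np.degrees(ty),"z",R[:,2],"q6",np.array(s["qpos"])[5])
    print("delta cm",np.round(d/10,2))
    if yaw is not None:
        a=(yaw-ty+np.pi/2)%np.pi-np.pi/2; print("tool yaw rad",round(float(-a),3))
E
python3 - <<'E'
from h import *
for n in("top","scene"):
    f=load(f"pics/{n}0.npz"); P=cloud(f); Q=P.reshape(-1,3)
    c=np.array([616,-276]); d=np.linalg.norm(Q[:,:2]-c,axis=1)
    s=Q[(Q[:,2]>104)&(Q[:,2]<114)&(d>50)&(d<75)&(Q[:,0]>575)]
    A=np.c_[2*s[:,:2],np.ones(len(s))]; x=np.linalg.lstsq(A,(s[:,:2]**2).sum(1),rcond=None)[0]; print("pan",x[:2],np.sqrt(x[2]+x[0]**2+x[1]**2))
    s=Q[(Q[:,2]>94)&(Q[:,2]<106)&(d>80)&(d<175)&(Q[:,0]<560)]; k=np.polyfit(s[:,0],s[:,1],1); print("handle",len(s),s.min(0),s.max(0),"y@490",np.polyval(k,490),"angle",np.degrees(np.arctan(k[0])))
    s=Q[(Q[:,2]>172)&(Q[:,2]<186)&(d<40)]; vt=np.linalg.svd(s[:,:2]-s[:,:2].mean(0))[2][0]; print("gauge",s.mean(0),vt)
    s=Q[(Q[:,2]>4)&(Q[:,2]<14)&(np.linalg.norm(Q[:,:2]-[510,350],axis=1)<170)]
    g=cv2.cvtColor(f["img"],cv2.COLOR_BGR2GRAY); m=np.uint8((g>110)&(abs(P[...,2]-8)<8)&(np.linalg.norm(P[...,:2]-[510,350],axis=2)<180)); 
    cc=max(cv2.findContours(cv2.morphologyEx(m,3,np.ones((7,7))),0,2)[0],key=cv2.contourArea)[:,0]
    q=plane(f,cc[:,0],cc[:,1],8)[:,:2].astype(np.float32); print("foot",cv2.minAreaRect(q))
    s=Q[(Q[:,2]>272)&(Q[:,2]<292)&(np.linalg.norm(Q[:,:2]-[544,415],axis=1)<45)]; print("camtop",np.percentile(s[:,2],[10,50,90]), s.mean(0))
go([490,-287,230],np.radians(90))
E
```

```text
pan [ 618.5 -276.2] 62.93747642590529
handle 110 [ 452.8 -303.5   95. ] [ 536.9 -281.7  105.6] y@490 -293.0777097240272 angle 7.053512987672044
gauge [ 619.6 -287.   181.1] [-0.1  1. ]
foot ((504.8024597167969, 337.5080871582031), (273.08551025390625, 124.51866912841797), 63.13487243652344)
camtop [275.2 281.9 284.9] [548.3 418.6 281. ]
pan [ 616.9 -274.4] 62.956477527446616
handle 158 [ 452.3 -303.9   94.1] [ 537.4 -276.2  104.1] y@490 -291.9883044899283 angle 7.482285249623192
gauge [ 618.7 -286.5  178. ] [ 0.1 -1. ]
foot ((503.46417236328125, 337.32208251953125), (268.6966247558594, 122.5436019897461), 62.84505081176758)
camtop [274.  279.7 284.2] [552.  420.1 279.6]
clock 0.1 grasp [140.5 608.6 249. ] ty deg 77.00561130637257 z [-0. -0. -1.] q6 -0.00241093324930824
delta cm [-54.2 -79.4   2. ]
tool yaw rad -0.227
```

Emit:
apply_moves --deltas '[{"claw": -1,"delta_pos": [-3.0,-4.4,0],"yaw": 0},{"claw": -1,"delta_pos": [-3.0,-4.4,0],"yaw": 0},{"claw": -1,"delta_pos": [-3.0,-4.4,0],"yaw": 0},{"claw": -1,"delta_pos": [-3.0,-4.4,0],"yaw": 0},{"claw": -1,"delta_pos": [-3.0,-4.4,0],"yaw": 0},{"claw": -1,"delta_pos": [-3.0,-4.4,0],"yaw": 0},{"claw": -1,"delta_pos": [-3.0,-4.4,0],"yaw": 0},{"claw": -1,"delta_pos": [-3.0,-4.4,0],"yaw": 0}]' --grip_force 50

```text
clock: 1.1
eef_pos: [295.4, 210.4, 404.7]
tcp_rot: [3.141, 0.0, 2.915]
contact_force: [0.5, 0.2, 0.4]
opening: 1.0
grasp_force: 0.0
```

Emit:
apply_moves --deltas '[{"claw": -1,"delta_pos": [-3.0,-4.4,0],"yaw": 0},{"claw": -1,"delta_pos": [-3.0,-4.4,0],"yaw": 0},{"claw": -1,"delta_pos": [-3.0,-4.4,0],"yaw": 0},{"claw": -1,"delta_pos": [-3.0,-4.4,0],"yaw": 0},{"claw": -1,"delta_pos": [-3.0,-4.4,0],"yaw": 0},{"claw": -1,"delta_pos": [-3.0,-4.4,0],"yaw": 0},{"claw": -1,"delta_pos": [-3.0,-4.4,0],"yaw": 0},{"claw": -1,"delta_pos": [-3.0,-4.4,0],"yaw": 0}]'

```text
clock: 2.1
eef_pos: [450.2, -186.8, 404.5]
tcp_rot: [3.141, -0.0, 2.914]
contact_force: [0.7, 0.7, -0.3]
opening: 1.005
grasp_force: 0.0
```

```bash
python3 -c "
from h import *
go([493.5,-291,150],np.radians(97.2))"
```

```text
clock 2.1 grasp [ 450.2 -186.7  249.5] ty deg 76.97594110533504 z [-0.  0. -1.] q6 -1.7399844616043683
delta cm [-6.6 -9.2  9.9]
tool yaw rad -0.353
```

Emit:
apply_moves --deltas '[{"claw": -1,"delta_pos": [-3.3,-4.6,0],"yaw": 0},{"claw": -1,"delta_pos": [-3.3,-4.6,0],"yaw": 0},{"claw": -1,"delta_pos": [0,0,2],"yaw": -0.12},{"claw": -1,"delta_pos": [0,0,4],"yaw": -0.12},{"claw": -1,"delta_pos": [0,0,4],"yaw": -0.113},{"claw": -1,"delta_pos": [0,0,0],"yaw": 0}]'

```text
clock: 2.85
eef_pos: [492.3, -288.7, 301.9]
tcp_rot: [3.138, -0.005, -3.016]
contact_force: [-0.1, 0.5, 0.9]
opening: 0.995
grasp_force: 0.0
```

```bash
python3 -c "
from h import *
go([493.5,-291,95],np.radians(97.2))
f=save('scene','pics/s1.png'); cv2.imwrite('pics/s1c.png',cv2.resize(f['img'][180:340,100:300],None,fx=3,fy=3))"
```

```text
clock 2.85 grasp [ 491.5 -288.2  146.9] ty deg 97.18176361542217 z [-0.  0. -1.] q6 -2.2291530428224884
delta cm [-0.2 -0.3  5.2]
tool yaw rad -0.0
```

View pics/s1c.png

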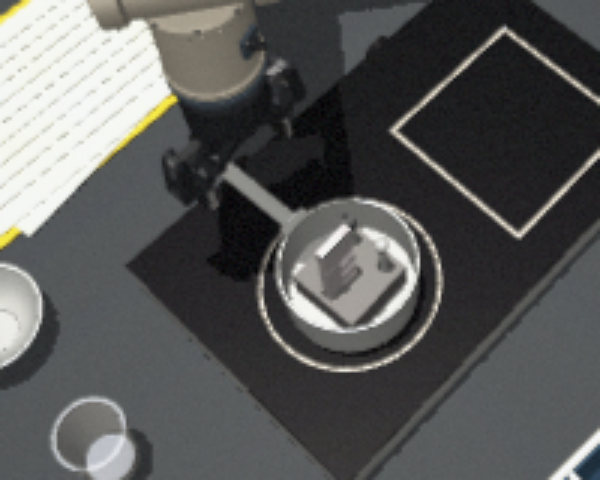

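The open fingers straddle the handle (crop about (235,170)), and nothing is in the way.

Emit:
apply_moves --deltas '[{"claw": -1,"delta_pos": [-0.1,-0.3,1.5],"yaw": 0},{"claw": -1,"delta_pos": [0,0,1.5],"yaw": 0},{"claw": -1,"delta_pos": [0,0,1.2],"yaw": 0},{"claw": -1,"delta_pos": [0,0,1.0],"yaw": 0},{"claw": -1,"delta_pos": [0,0,0],"yaw": 0}]'

```text
clock: 3.52
eef_pos: [494.7, -292.1, 251.8]
tcp_rot: [3.141, -0.001, -3.016]
contact_force: [0.6, 1.0, 0.8]
opening: 0.997
grasp_force: 0.0
```

Emit:
apply_moves --deltas '[{"claw": 0.3,"delta_pos": [0,0,0],"yaw": 0},{"claw": 0.6,"delta_pos": [0,0,0],"yaw": 0},{"claw": 0.7,"delta_pos": [0,0,0],"yaw": 0},{"claw": 0.8,"delta_pos": [0,0,0],"yaw": 0},{"claw": 1,"delta_pos": [0,0,0],"yaw": 0},{"claw": 1,"delta_pos": [0,0,0],"yaw": 0},{"claw": 1,"delta_pos": [0,0,0],"yaw": 0}]' --grip_force 30

```text
clock: 4.4
eef_pos: [495.0, -292.1, 253.0]
tcp_rot: [3.141, 0.0, -3.015]
contact_force: [-1.0, 2.8, 5.3]
opening: 0.182
grasp_force: 29.5
```

```bash
python3 -c "
from h import *
go([493.5-25.9,-291+231.5,95])
f=save('top','pics/t1.png');Q=cloud(f).reshape(-1,3)
s=Q[(Q[:,2]>172)&(Q[:,2]<186)&(np.linalg.norm(Q[:,:2]-[617,-282],axis=1)<30)];print(s.mean(0))"
```

```text
clock 4.4 grasp [ 494.9 -292.1   98. ] ty deg 97.25078824619429 z [-0.  0. -1.] q6 -2.2332037844226704
delta cm [-0.2 23.4  0.3]
[ 619.9 -288.   180.2]
```

Emit:
apply_moves --deltas '[{"claw": 1,"delta_pos": [0,0,0],"yaw": 0},{"claw": 1,"delta_pos": [0,0,0],"yaw": 0},{"claw": 1,"delta_pos": [0,0.4,0],"yaw": 0},{"claw": 1,"delta_pos": [0,0.8,0],"yaw": 0},{"claw": 1,"delta_pos": [0,1.2,0],"yaw": 0},{"claw": 1,"delta_pos": [0,1.6,0],"yaw": 0},{"claw": 1,"delta_pos": [0,1.6,0],"yaw": 0},{"claw": 1,"delta_pos": [0,1.6,0],"yaw": 0}]' --grip_force 60

```text
clock: 5.45
eef_pos: [486.4, -221.2, 253.1]
tcp_rot: [-3.139, 0.002, -3.017]
contact_force: [1.4, -5.5, 2.3]
opening: 0.172
grasp_force: 58.8
```

```bash
python3 -c "
from h import *
go([494.9-25.9,-292.1+231.5,98])
print(r.sense()['contact_force'],r.sense()['wrist_torque'])"
```

```text
clock 5.45 grasp [ 486.8 -221.5   98.1] ty deg 97.15825586696639 z [ 0. -0. -1.] q6 -2.1245601426094267
delta cm [-0.2 16.2 -0. ]
[ 1.4 -5.5  2.3] [-0.8 -0.1 -0.6]
```

Emit:
apply_moves --deltas '[{"claw": 1,"delta_pos": [-0.05,1.7,0],"yaw": 0},{"claw": 1,"delta_pos": [-0.05,1.7,0],"yaw": 0},{"claw": 1,"delta_pos": [-0.05,1.7,0],"yaw": 0},{"claw": 1,"delta_pos": [-0.05,1.7,0],"yaw": 0},{"claw": 1,"delta_pos": [-0.05,1.7,0],"yaw": 0},{"claw": 1,"delta_pos": [0,1.7,0],"yaw": 0},{"claw": 1,"delta_pos": [0,1.7,0],"yaw": 0},{"claw": 1,"delta_pos": [0,1.5,0],"yaw": 0}]'

```text
clock: 6.45
eef_pos: [472.1, -87.7, 253.1]
tcp_rot: [-3.14, 0.002, -3.016]
contact_force: [0.3, -6.1, 2.2]
opening: 0.17
grasp_force: 58.9
```

Emit:
apply_moves --deltas '[{"claw": 1,"delta_pos": [0,1.2,0],"yaw": 0},{"claw": 1,"delta_pos": [0,0.9,0],"yaw": 0},{"claw": 1,"delta_pos": [0,0.5,0],"yaw": 0},{"claw": 1,"delta_pos": [0,0,0],"yaw": 0},{"claw": 1,"delta_pos": [0,0,0],"yaw": 0}]'

```text
clock: 7.08
eef_pos: [468.9, -62.0, 253.0]
tcp_rot: [-3.141, 0.002, -3.016]
contact_force: [3.7, -1.3, 3.5]
opening: 0.17
grasp_force: 59.0
```

```bash
cat >> h.py <<'E'
def pan(c,n="top",path="pics/p.png"):
    f=save(n,path); Q=cloud(f).reshape(-1,3); c=np.array(c)
    d=np.linalg.norm(Q[:,:2]-c,axis=1)
    s=Q[(Q[:,2]>104)&(Q[:,2]<114)&(d>50)&(d<75)&(Q[:,0]>c[0]-40)]
    A=np.c_[2*s[:,:2],np.ones(len(s))]; x=np.linalg.lstsq(A,(s[:,:2]**2).sum(1),rcond=None)[0]; print(n,"pan",x[:2],np.sqrt(x[2]+x[0]**2+x[1]**2),len(s))
    s=Q[(Q[:,2]>170)&(Q[:,2]<188)&(d<40)]; vt=np.linalg.svd(s[:,:2]-s[:,:2].mean(0))[2][0]; print("gauge",len(s),s.mean(0),s.min(0),s.max(0),vt)
    s=Q[(Q[:,2]>94)&(Q[:,2]<106)&(d>80)&(d<175)&(Q[:,0]<c[0]-60)]
    if len(s)>20: k=np.polyfit(s[:,0],s[:,1],1); print("handle",len(s),"angle",np.degrees(np.arctan(k[0])))
E
python3 -c "
from h import *
go([494.9-25.9,-292.1+231.5,98])
pan([591.6,-43.8],'scene','pics/s2.png');pan([591.6,-43.8],'top','pics/t2.png')"
```

```text
clock 7.075 grasp [469.1 -62.   98. ] ty deg 97.214803267487 z [ 0. -0. -1.] q6 -1.831406059367734
delta cm [-0.   0.1  0. ]
scene pan [591.2 -48. ] 63.22577612011594 129
gauge 47 [593.1 -60.5 177.3] [587.4 -77.8 170.2] [598.4 -41.3 181.8] [ 0.1 -1. ]
handle 81 angle 7.294167918738499
top pan [593.  -49.7] 62.91960492892704 75
gauge 28 [594.4 -60.8 181.2] [589.6 -76.3 170.9] [601.2 -46.3 186.1] [ 0.1 -1. ]
```

Emit:
apply_moves --deltas '[{"claw": 1,"delta_pos": [0,0.5,0],"yaw": 0},{"claw": 1,"delta_pos": [0,0,0],"yaw": 0},{"claw": 0.3,"delta_pos": [0,0,0],"yaw": 0},{"claw": 0,"delta_pos": [0,0,0],"yaw": 0},{"claw": -0.5,"delta_pos": [0,0,0],"yaw": 0},{"claw": -0.8,"delta_pos": [0,0,0],"yaw": 0},{"claw": -0.8,"delta_pos": [0,0,0],"yaw": 0},{"claw": -0.8,"delta_pos": [0,0,0],"yaw": 0}]'

```text
clock: 8.18
eef_pos: [467.6, -56.8, 252.7]
tcp_rot: [3.142, -0.0, -3.015]
contact_force: [0.3, 0.1, -0.1]
opening: 0.901
grasp_force: 0.0
```

Emit:
apply_moves --deltas '[{"claw": -0.8,"delta_pos": [0,0,-2],"yaw": 0},{"claw": -0.8,"delta_pos": [0,0,-4],"yaw": 0},{"claw": -0.8,"delta_pos": [0,0,-5],"yaw": 0},{"claw": -0.8,"delta_pos": [0,0,-5],"yaw": 0},{"claw": -0.8,"delta_pos": [0,0,0],"yaw": 0}]'

```text
clock: 8.8
eef_pos: [468.6, -57.0, 416.4]
tcp_rot: [-3.14, 0.007, -3.015]
contact_force: [0.6, 0.3, -1.0]
opening: 0.902
grasp_force: 0.0
```

```bash
python3 -c "
from h import *
pan([591.6,-43.8],'scene','pics/s3.png');pan([591.6,-43.8],'top','pics/t3.png')
go([594.5,-56,235],np.radians(7.2));s=r.sense();print(s['contact_force'],s['opening'])"
```

```text
scene pan [590.4 -43.5] 62.99805356771401 118
gauge 46 [592.4 -56.  177. ] [586.4 -72.  170.1] [597.9 -38.5 183. ] [ 0.1 -1. ]
handle 131 angle 6.641286679700648
top pan [592.1 -45.3] 63.01908003461487 58
gauge 30 [593.  -57.2 180.2] [588.2 -73.  170.1] [597.7 -39.7 187.3] [ 0.1 -1. ]
clock 8.9 grasp [467.5 -56.8 257.7] ty deg 97.23335195378569 z [ 0. -0. -1.] q6 -1.8211153781608074
delta cm [-12.6  -1.5   2.3]
tool yaw rad -1.57
[ 0.1 -0.1 -0.4] 0.8977398023210922
```

Emit:
apply_moves --deltas '[{"claw": -0.6,"delta_pos": [-4.1,-0.5,0],"yaw": 0},{"claw": -0.6,"delta_pos": [-4.2,-0.5,0],"yaw": 0},{"claw": -0.6,"delta_pos": [-4.1,-0.5,0],"yaw": 0},{"claw": -0.6,"delta_pos": [0,0,0],"yaw": 0.17},{"claw": -0.6,"delta_pos": [0,0,0],"yaw": 0.175},{"claw": -0.6,"delta_pos": [0,0,0],"yaw": 0.175},{"claw": -0.6,"delta_pos": [0,0,0],"yaw": 0.175},{"claw": -0.6,"delta_pos": [0,0,0],"yaw": 0.175}]'

```text
clock: 9.9
eef_pos: [592.0, -56.0, 410.2]
tcp_rot: [-3.139, -0.003, 2.392]
contact_force: [0.7, 0.1, 0.1]
opening: 0.799
grasp_force: 0.0
```

Emit:
apply_moves --deltas '[{"claw": -0.6,"delta_pos": [0,0,0],"yaw": 0.175},{"claw": -0.6,"delta_pos": [0,0,0],"yaw": 0.175},{"claw": -0.6,"delta_pos": [0,0,0],"yaw": 0.175},{"claw": -0.6,"delta_pos": [0,0,0],"yaw": 0.175},{"claw": -0.6,"delta_pos": [0,0,0],"yaw": 0}]'

```text
clock: 10.52
eef_pos: [592.1, -56.0, 410.6]
tcp_rot: [-3.138, -0.001, 1.699]
contact_force: [0.6, -0.4, 1.5]
opening: 0.796
grasp_force: 0.0
```

```bash
python3 -c "
from h import *
go([592.8,-56.5,160],np.radians(7));f=save('scene','pics/s4.png'); cv2.imwrite('pics/s4c.png',cv2.resize(f['img'][130:290,180:380],None,fx=3,fy=3))"
```

```text
clock 10.525 grasp [591.5 -56.  255.6] ty deg 7.345229197251459 z [-0.  0. -1.] q6 -0.2250771673780548
delta cm [-0.1  0.1  9.6]
tool yaw rad 0.006
```

View pics/s4c.png

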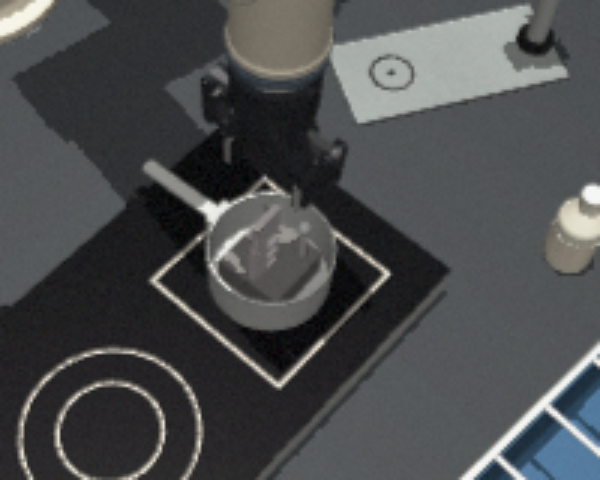

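The pan sits inside the square (crop about (272,262)) and is free. The gripper is above it with its fingers on either side of the gauge's flat faces.

Emit:
apply_moves --deltas '[{"claw": -0.6,"delta_pos": [-0.05,0.1,2.5],"yaw": 0},{"claw": -0.6,"delta_pos": [0,0,2.5],"yaw": 0},{"claw": -0.6,"delta_pos": [0,0,2],"yaw": 0},{"claw": -0.6,"delta_pos": [0,0,1.5],"yaw": 0},{"claw": -0.6,"delta_pos": [0,0,1.0],"yaw": 0},{"claw": -0.6,"delta_pos": [0,0,0],"yaw": 0}]'

```text
clock: 11.32
eef_pos: [593.4, -56.4, 317.0]
tcp_rot: [-3.14, -0.0, 1.699]
contact_force: [0.2, -0.5, 0.2]
opening: 0.802
grasp_force: 0.0
```

Emit:
apply_moves --deltas '[{"claw": 0,"delta_pos": [0,0,0],"yaw": 0},{"claw": 0.3,"delta_pos": [0,0,0],"yaw": 0},{"claw": 0.5,"delta_pos": [0,0,0],"yaw": 0},{"claw": 0.7,"delta_pos": [0,0,0],"yaw": 0},{"claw": 0.85,"delta_pos": [0,0,0],"yaw": 0},{"claw": 1,"delta_pos": [0,0,0],"yaw": 0},{"claw": 1,"delta_pos": [0,0,0],"yaw": 0},{"claw": 1,"delta_pos": [0,0,0],"yaw": 0}]' --grip_force 30

```text
clock: 12.32
eef_pos: [593.5, -56.5, 317.9]
tcp_rot: [-3.141, -0.0, 1.698]
contact_force: [-2.8, -0.5, 5.6]
opening: 0.086
grasp_force: 30.2
```

```bash
python3 -c "
from h import *
go([592.8,-56.5,160],np.radians(7));s=r.sense();print(s['contact_force'],s['wrist_torque'],s['opening'])
pan([591.6,-43.8],'scene','pics/s5.png')"
```

```text
clock 12.325 grasp [593.4 -56.5 162.9] ty deg 7.2755657153722195 z [-0. -0. -1.] q6 -0.22431303807109415
delta cm [ 0.  -0.1  0.3]
tool yaw rad 0.005
[-2.8 -0.5  5.6] [-0.1  0.6 -0.1] 0.08595179659374712
scene pan [590.7 -43.6] 62.925426015166416 86
gauge 39 [595.9 -66.8 179.2] [569.1 -73.7 170.4] [612.2 -60.  187.7] [1.  0.1]
handle 127 angle 6.506250571423721
```

Emit:
apply_moves --deltas '[{"claw": 1,"delta_pos": [0,0,0],"yaw": 0},{"claw": 1,"delta_pos": [0,0,-0.5],"yaw": 0},{"claw": 1,"delta_pos": [0,0,-1],"yaw": 0},{"claw": 1,"delta_pos": [0,0,-1],"yaw": 0},{"claw": 1,"delta_pos": [0,0,-1.5],"yaw": 0},{"claw": 1,"delta_pos": [0,0,-1.5],"yaw": 0},{"claw": 1,"delta_pos": [0,0,-1.5],"yaw": 0},{"claw": 1,"delta_pos": [0,0,-1.5],"yaw": 0}]' --grip_force 45

```text
clock: 13.38
eef_pos: [593.6, -56.5, 404.0]
tcp_rot: [3.141, 0.0, 1.698]
contact_force: [0.6, -0.1, -1.3]
opening: 0.089
grasp_force: 44.8
```

Emit:
apply_moves --deltas '[{"claw": 1,"delta_pos": [0,0,-1.7],"yaw": 0},{"claw": 1,"delta_pos": [0,0,-2],"yaw": 0},{"claw": 1,"delta_pos": [0,0,-2],"yaw": 0},{"claw": 1,"delta_pos": [0,0,-1.5],"yaw": 0},{"claw": 1,"delta_pos": [0,0,0],"yaw": 0}]'

```text
clock: 14.0
eef_pos: [593.8, -56.5, 476.1]
tcp_rot: [3.139, 0.001, 1.698]
contact_force: [0.5, -0.0, -1.0]
opening: 0.088
grasp_force: 44.9
```

```bash
python3 -c "
from h import *
go([472,276,319],np.radians(62.7));s=r.sense();print(s['contact_force'],s['wrist_torque'],s['opening'])
pan([591.6,-43.8],'scene','pics/s6.png');cv2.imwrite('pics/s6c.png',cv2.resize(load('pics/s6.npz')['img'][100:290,180:380],None,fx=3,fy=3))"
```

```text
clock 14.0 grasp [594.1 -56.5 321.1] ty deg 7.274365554168192 z [ 0. -0. -1.] q6 -0.22432047519758153
delta cm [34.5 -7.9  0.2]
tool yaw rad -0.967
[ 0.5 -0.  -1. ] [-0.  -0.1 -0. ] 0.08812532602012152
scene pan [590.5 -43.5] 63.238938417680394 116h.py:36: RuntimeWarning: Mean of empty slice.
  s=Q[(Q[:,2]>170)&(Q[:,2]<188)&(d<40)]; vt=np.linalg.svd(s[:,:2]-s[:,:2].mean(0))[2][0]; print("gauge",len(s),s.mean(0),s.min(0),s.max(0),vt)
  ret = um.true_divide(
Traceback (most recent call last):
  File "h.py", line 36, in pan
    s=Q[(Q[:,2]>170)&(Q[:,2]<188)&(d<40)]; vt=np.linalg.svd(s[:,:2]-s[:,:2].mean(0))[2][0]; print("gauge",len(s),s.mean(0),s.min(0),s.max(0),vt)
                                                                                                                           ~~~~~^^^
ValueError: zero-size array to reduction operation minimum which has no identity
```

Emit:
apply_moves --deltas '[{"claw": 1,"delta_pos": [1.5,-0.35,0],"yaw": 0},{"claw": 1,"delta_pos": [3,-0.7,0],"yaw": 0},{"claw": 1,"delta_pos": [4,-0.9,0],"yaw": 0},{"claw": 1,"delta_pos": [4,-0.9,0],"yaw": 0},{"claw": 1,"delta_pos": [4,-0.9,0],"yaw": 0},{"claw": 1,"delta_pos": [4,-0.9,0],"yaw": 0},{"claw": 1,"delta_pos": [4,-0.9,0],"yaw": 0},{"claw": 1,"delta_pos": [4,-0.95,0],"yaw": 0}]'

```text
clock: 15.05
eef_pos: [491.5, 219.7, 473.9]
tcp_rot: [-3.14, 0.0, 1.698]
contact_force: [-0.1, 0.3, -1.1]
opening: 0.086
grasp_force: 44.8
```

Emit:
apply_moves --deltas '[{"claw": 1,"delta_pos": [3.5,-0.8,0.1],"yaw": 0},{"claw": 1,"delta_pos": [2.5,-0.6,0.1],"yaw": 0},{"claw": 1,"delta_pos": [0,0,0],"yaw": -0.15},{"claw": 1,"delta_pos": [0,0,0],"yaw": -0.165},{"claw": 1,"delta_pos": [0,0,0],"yaw": -0.17},{"claw": 1,"delta_pos": [0,0,0],"yaw": -0.17},{"claw": 1,"delta_pos": [0,0,0],"yaw": -0.16},{"claw": 1,"delta_pos": [0,0,0],"yaw": -0.152}]'

```text
clock: 16.05
eef_pos: [470.6, 276.2, 471.8]
tcp_rot: [-3.14, -0.001, 2.67]
contact_force: [-0.3, 0.2, -1.3]
opening: 0.093
grasp_force: 44.8
```

Emit:
apply_moves --deltas '[{"claw": 1,"delta_pos": [0,0,0],"yaw": 0},{"claw": 1,"delta_pos": [0,0,0],"yaw": 0}]'

```text
clock: 16.3
eef_pos: [471.0, 276.0, 472.3]
tcp_rot: [-3.141, -0.001, 2.662]
contact_force: [0.1, -0.7, -1.0]
opening: 0.091
grasp_force: 44.8
```

```bash
python3 -c "
from h import *
go([472,276,319],np.radians(62.7));s=r.sense();print(s['contact_force'],s['opening'])
f=save('scene','pics/s7.png');P=cloud(f);Q=P.reshape(-1,3)
s=Q[(np.linalg.norm(Q[:,:2]-[472,276],axis=1)<25)&(Q[:,2]>180)&(Q[:,2]<300)]
print(len(s),s.min(0),s.max(0))
for lo in range(195,300,10):
  t=s[(s[:,2]>=lo)&(s[:,2]<lo+10)]
  if len(t): print(lo,len(t),t.mean(0))
cv2.imwrite('pics/s7c.png',cv2.resize(f['img'][40:290,180:420],None,fx=2.4,fy=2.4))
s=Q[(Q[:,2]>272)&(Q[:,2]<292)&(np.linalg.norm(Q[:,:2]-[544,415],axis=1)<45)]; print('camtop',np.median(s[:,2]))"
```

```text
clock 16.3 grasp [470.9 275.9 317.3] ty deg 62.50869547938344 z [-0. -0. -1.] q6 -0.5638223993066624
delta cm [-0.1  0.1 -0.2]
tool yaw rad -0.003
[ 0.1 -0.7 -1. ] 0.09093472066029315
157 [450.4 262.4 208.7] [488.3 283.7 299.1]
205 8 [473.8 270.  211.9]
215 17 [472.4 270.5 219.1]
225 18 [472.2 271.3 228.8]
235 22 [471.7 271.3 239.1]
245 15 [471.1 271.8 250.3]
255 19 [471.9 271.8 258.4]
265 23 [472.  272.2 270.7]
275 15 [474.2 270.6 279.1]
285 11 [480.8 268.  289.4]
295 9 [480.9 268.6 297.8]
camtop 279.8992085154646
```

View pics/s7c.png

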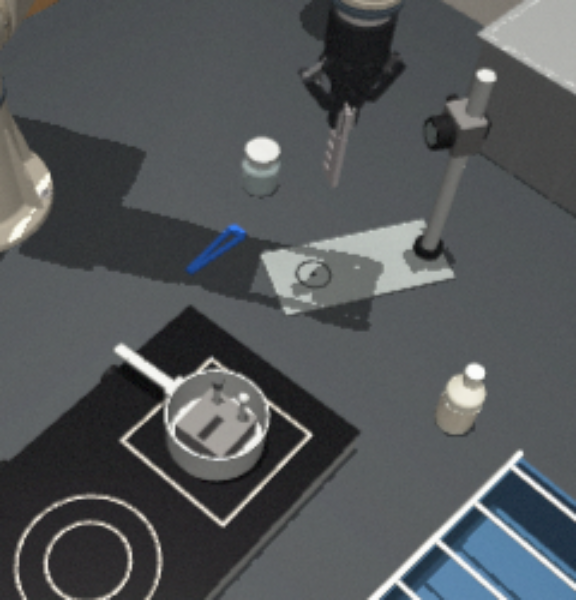

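The gauge hangs upright over the mark with its lower end near z = 209, so the shown point is at about 254, matching the lens at about 254. Both rods are still in the pan inside the square.

```bash
python3 -c "
from rig import r
print(r.sign_off())"
```

```text
the job is handed in; nothing more can be done
None
```

I slid the pan to within about 1 mm of the square's centre by my measurements and let go. The gauge is held upright over the mark at lens height, face to the lens, both rods are still in the pan, and I handed the job in after about 16 s of the 48 s allowed (no verdict came back).

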